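# Turn the tracing light box up to full

## Robot

A 6-joint arm with a two-finger parallel gripper is mounted at the origin on the work surface. World frame = base frame: x ahead of the robot, y to its left, z up, the work surface at z = 0. Lengths are in m, angles in degrees, forces in N, time in s.
With the tool pointing down it reaches from about 0.4 to 0.825 m from the base axis. Payload 7 kg.
Tool frame: the origin (TCP) lies on the centre line of the jaws, within the pads' length; the fingertips stand 11 mm ahead of it and the grasp point (between the pads) lies 8 mm behind it; z points along the fingers, y is the line along which they close (so a half turn about z gives the same grasp; the last joint's range is limited). The gripper opens to 88 mm and grips with 3 to 60 N. Pads are 19 mm wide; open, the fingers measure 130 mm over their backs; the gripper's body (78 mm by 193 mm) begins 47 mm behind the grasp point.
Start: joints at [81.48, 20.546, 0.682, 0, -70.136, -16.507], TCP at [0.286, 0.612, 0.238] pointing down, gripper open.
Joint ranges: [-176.03, 176.03], [-82.01, 121.73], [-58.28, 71.71], [-173.87, 95.51], [-174.79, -0.11], [-173.66, 173.66]. Speed limits (degrees/s): [136.94, 136.94, 172.46, 180, 180, 180].

## Interface

Orientations are given as [roll, pitch, yaw] about the fixed x, y, z axes, in that order (R = Rz(yaw) Ry(pitch) Rx(roll)).
In Python, from plant import r, capture, camera_model, job gives the robot as it stands.
- The arm moves only by the tool drive_tool, never from a script. Its argument "increments" is a list that holds one entry, the list of rows, each a list of 5 numbers: the gripper's target within -1 to 1 (fully open at 1, half-way at 0, shut at -1), then the shift along the tool's x, y, z scaled (see below), then the turn about the tool's z scaled (see below). In form: [[[gripper, tx, ty, tz, roll], ...]]. A call has 1 to 5 rows; each row is the pose to reach, as a shift and turn from the pose commanded when the call began, along the tool's axes at that moment, turning the shorter way round; what a row does not reach only later rows make up. The controller multiplies each number of a shift by 120 mm and each number of a turn by 360 degrees. A row lasts 1/8 s, in which the tool goes at most 62.5 mm and 10.7 degrees, less where a joint would pass 70% of its speed; a pose out of reach is approached as far as the arm can. A call with a number of a shift or a turn outside -1 to 1 is refused whole. A call with a gripper value outside its range is refused whole. The fingers move at their own pace and stop on an object; "squeeze" is the grip in N (left out, the last holds). Time passes only in rows, so rows that repeat a pose let the fingers close. It gives the time, the measured TCP pose, the force, the opening and the grip force at its end, in the units of the state.
- r.get_state(): the state, without advancing time (a new reading comes with each control period).
- capture(name): name is "scene" or "top"; returns the picture (480x640x3 uint8, red, green, blue); there is no depth.
- camera_model(name): a dict with "camera_matrix" (3x3 intrinsics, pixels), "k1" (the pictures are not rectified: a ray, as slopes to the right and down, at radius r is drawn at 1 + k1 r^2 times it, then the intrinsics apply), "rvec" (rotation vector, rad) and "tvec" (3), from world to camera coordinates, as OpenCV has them. Camera axes: x right, y down, z forward; pixel columns grow to the right and rows downward; lengths in m; the calibration is good to about 2 mm. A picture is of the moment at which its call begins. camera_model takes no time and is no camera call.
- job.close_job(): hands the job in; it is judged then, once.
The state is a dict: "time_s": time; "joints": joint angles; "qd": joint speeds; "joint_torque": joint torques, N m; "tcp_pos": TCP position; "eef_rot": TCP orientation; "contact_force": force on the tool from outside, world axes, zero at the start; "moment": the same for the moment, N m; "gripper_width": finger opening in m; "gripper_force": force on a finger pad.
Only numpy, scipy, OpenCV 4.12 (cv2) and the standard library are available. Lean on these libraries where they do the work, as an engineer would, in place of code of your own. Each camera call takes 0.05 s, during which the arm holds its last target. There are 200 camera calls.

## Task

Turn the light box up to full brightness for tracing: slide the orange brightness grip on its control strip all the way to the end stop, at the end with the largest white dot, and let go of it. Leave the blue colour-tone grip as it is set, and do not disturb the dark ink pot standing on the light box.

Things in the scene. Friction and masses are not known exactly. Their poses are not given: they have to be found in the camera images.
- brightness (a joint): Travel of the orange brightness grip along its straight level track: 0 m at the dim end (smallest white dot), 0.100 m at the end stop of the bright end (largest white dot). Grows along +y of brightness_grip, to the left seen from the robot. It takes about 2 N to slide, has no spring and stays where it is left.
- brightness_grip (a point): Centre of the top face of the orange grip, a block 22 mm (x, across track) by 18 mm (y, along track), 34 mm tall; axes as the light box, z up. It is 80 mm above the table, 38 mm above its flat black plate (56 x 165 mm) with white dots. The plate lies on the control strip at the robot's side of a fixed aluminium light box, 320 x 420 x 30 mm, turned up to 20 degrees.
- tone_grip (a point): Centre of the top face of the blue colour-tone grip, the same shape, height and friction as the orange one. It slides on the same line, on an equal plate with equal dots from amber to blue. The two plates' centres are 184 mm apart along y; which one is on the left changes.
- ink_pot: Dark grey open cup, 84 mm across the rim, 85 mm tall, about 150 g, empty and loose, standing on the lit pane behind the control strip, its wall at least 70 mm from the line of the grips. Origin at the centre of its underside, 30 mm above the table; z is its upright axis. A brass bar lies behind it.

How it is judged:
By the outcome, as a careful person would: the job done as asked, in the order asked, and still so for the second after the job is handed in, with the robot touching nothing.
It also fails if it takes over 32 s, if anything falls off the work surface, if the arm or the gripper's body presses on something with over 40 N, if the wrist force passes 120 N, or if a joint passes its speed limit or range.

## Working session

There is one attempt and no reset: what is moved stays moved. The work goes in short steps, Python scripts to look and compute and a tool call to move; the robot and the scene stay as the last step left them, time stands still between calls to the robot, and variables do not carry over. Pictures are saved under pics/ and viewed, at most 10 in all, crops included, and the job is handed in when it is done.

Besides the shell and the picture viewer there is one more tool, called after "Emit:" as name(argument=value, ...) on one line, values as JSON. drive_tool: Moves the arm, as the interface text tells. Its arguments: {"type":"object","properties":{"increments":{"type":"array"},"squeeze":{"type":"number"}},"required":["increments"]}

```bash
mkdir -p pics
python3 - <<'E'
from plant import r,capture,camera_model
import cv2
for n in("scene","top"):
    cv2.imwrite(f"pics/{n}0.png",cv2.cvtColor(capture(n),cv2.COLOR_RGB2BGR)); print(camera_model(n))
print(r.get_state())
E
```

```text
{'camera_matrix': array([[563.62846946,   0.        , 318.9150723 ],
       [  0.        , 563.62846946, 234.88196638],
       [  0.        ,   0.        ,   1.        ]]), 'k1': -0.058413919652799774, 'rvec': array([ 1.32239784,  2.35643783, -0.81145816]), 'tvec': array([ 0.28882142, -0.34914119,  1.29052774])}
{'camera_matrix': array([[475.27312838,   0.        , 317.9101866 ],
       [  0.        , 475.27312838, 241.41245296],
       [  0.        ,   0.        ,   1.        ]]), 'k1': -0.10108792853401857, 'rvec': array([ 2.10503639, -2.13289597,  0.21570321]), 'tvec': array([0.04775812, 0.63329609, 0.76220723])}
{'time_s': 0.1, 'joints': array([ 8.14797718e+01,  2.05874042e+01,  6.38735675e-01, -1.66519241e-02,
       -7.01350773e+01, -1.65072995e+01]), 'qd': array([-0.01810029, -0.11498861,  0.11886154,  0.03841902,  0.00507312,
       -0.03516601]), 'joint_torque': array([-1.16752599e-03, -5.84161878e+01,  2.93751490e+01,  7.01549828e+00,
        1.02198886e-02, -4.99964870e-05]), 'tcp_pos': array([0.28540881, 0.61123204, 0.23671676]), 'eef_rot': array([ 1.79915258e+02, -8.78789520e-03, -2.50331910e+01]), 'contact_force': array([-0.8902216 , -0.67369298,  0.22144347]), 'moment': array([ 0.0416923 , -0.00801997, -0.02491134]), 'gripper_force': 0.0, 'gripper_width': 0.08739450417392763}
```

View pics/scene0.png

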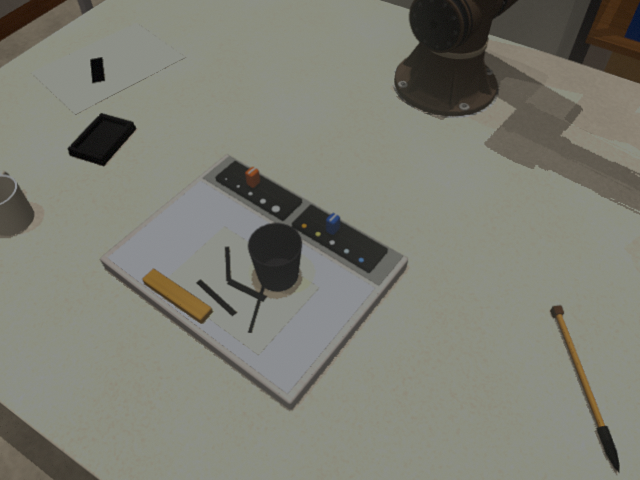

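View pics/top0.png

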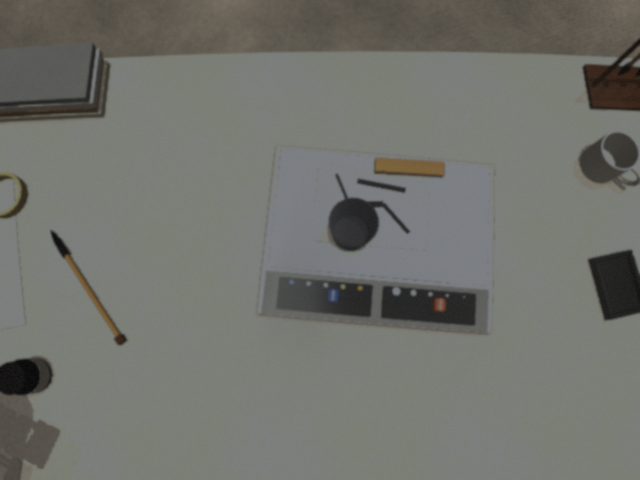

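The orange grip is at scene (252,177) and top (440,305). The blue grip is at scene (333,223) and top (333,296). In the top view the largest dot of the orange plate is at (396,291), the plate's left end, towards the blue plate. The pot is behind them at top (353,224).

```bash
cat > h.py <<'E'
import cv2,numpy as np
from plant import r,capture,camera_model
def ray(n,px):
    m=camera_model(n);K=m["camera_matrix"]
    u=cv2.undistortPoints(np.float64([[px]]),K,np.array([m["k1"],0,0,0]))[0,0]
    R=cv2.Rodrigues(m["rvec"])[0]
    return -R.T@m["tvec"],R.T@np.array([u[0],u[1],1])
def plane(n,px,z):
    c,d=ray(n,px);return c+d*(z-c[2])/d[2]
def two(a,b):
    A=np.zeros((3,3));v=np.zeros(3)
    for n,p in(("scene",a),("top",b)):
        c,d=ray(n,p);d/=np.linalg.norm(d);P=np.eye(3)-np.outer(d,d);A+=P;v+=P@c
    return np.linalg.solve(A,v)
def blob(img,col,win):
    h=cv2.cvtColor(img,cv2.COLOR_RGB2HSV);lo,hi={"o":((3,110,60),(16,255,255)),"b":((105,110,40),(125,255,255))}[col]
    k=cv2.inRange(h,lo,hi);w=np.zeros_like(k);x,y,s=win;w[y-s:y+s,x-s:x+s]=1;k*=w
    n,l,st,ce=cv2.connectedComponentsWithStats(k);i=1+np.argmax(st[1:,4]);return ce[i],st[i]
E
python3 - <<'E'
from h import *
s,t=capture("scene"),capture("top")
P={}
for c,ws,wt in(("o",(252,177,14),(440,305,14)),("b",(333,223,14),(333,296,14))):
    (a,sa),(b,sb)=blob(s,c,ws),blob(t,c,wt);P[c]=two(a,b);print(c,a,sa,b,sb,P[c],plane("top",b,.063))
d=P["b"]-P["o"];print("yaw",np.degrees(np.arctan2(-d[0],d[1])),np.linalg.norm(d[:2]))
# dots on the plates (top)
g=t[275:325,270:485];hsv=cv2.cvtColor(g,cv2.COLOR_RGB2HSV)
n,l,st,ce=cv2.connectedComponentsWithStats(cv2.inRange(hsv,(0,0,95),(179,255,255)))
for i in range(1,n):
    if st[i,4]<120: print(ce[i]+[270,275],st[i,4],plane("top",ce[i]+[270,275],.042))
# plate corners
m=cv2.inRange(t[275:330,370:490],(0,0,0),(55,55,55));cs=max(cv2.findContours(m,0,2)[0],key=cv2.contourArea)
bx=cv2.boxPoints(cv2.minAreaRect(cs))+[370,275]
for p in bx: print("corner",p,plane("top",p,.042))
print("pot rim",plane("top",(353,224),.115))
big=cv2.resize(cv2.cvtColor(t[270:335,255:500],cv2.COLOR_RGB2BGR),None,fx=3.2,fy=3.2,interpolation=2);cv2.imwrite("pics/z1.png",big)
E
```

```text
o [252.19900498 177.00497512] [245 167  15  20 201] [436.12307692 304.58461538] [434 298   5  14  65] [ 0.52146949 -0.16072555  0.06495693] [ 0.52136447 -0.16073864  0.063     ]
b [332.22222222 219.44444444] [326 214  13  11  81] [336.         295.32258065] [335 290   3  12  31] [0.53805027 0.01290156 0.07200621] [0.53999141 0.00993348 0.063     ]
yaw -5.455004520529584 0.1744170232826431
[291.11764706 281.58823529] 17 [0.56685991 0.08723708 0.042     ]
[308.11111111 283.27777778] 18 [0.56351688 0.0574754  0.042     ]
[325.28571429 284.5       ] 14 [0.56097574 0.02742821 0.042     ]
[342.5        286.28571429] 14 [ 0.55742552 -0.00265489  0.042     ]
[359.63636364 287.54545455] 11 [ 0.55477978 -0.0326282   0.042     ]
[332.5952381  295.01190476] 84 [0.54240257 0.01497567 0.042     ]
[413.         292.29166667] 24 [ 0.54493518 -0.12623262  0.042     ]
[430.  293.8] 10 [ 0.54174419 -0.15623367  0.042     ]
[446.5 295. ] 2 [ 0.53907736 -0.18550612  0.042     ]
[439.91428571 304.38095238] 105 [ 0.52288669 -0.17280507  0.042     ]
[430. 324.] 1 [ 0.48925788 -0.15343507  0.042     ]
[434. 324.] 3 [ 0.48910328 -0.16047118  0.042     ]
[440. 324.] 1 [ 0.48886686 -0.17104296  0.042     ]
corner [380.61320496 317.10377121] [ 0.5028259  -0.06761416  0.042     ]
corner [383.11683655 286.22568989] [ 0.55646486 -0.07396286  0.042     ]
corner [476.28808594 293.78011703] [ 0.54014339 -0.23919211  0.042     ]
corner [473.78445435 324.65819931] [ 0.48629127 -0.23094456  0.042     ]
pot rim [ 0.65176678 -0.01814198  0.115     ]
```

View pics/z1.png

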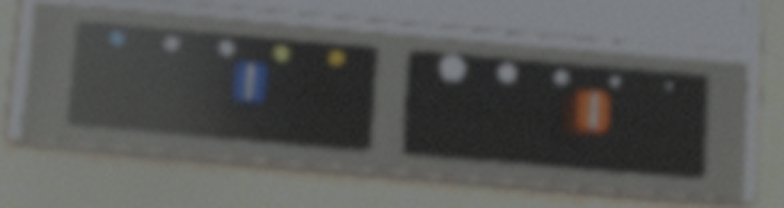

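The crop shows that a white pointer line splits each grip's colour blob, so I'll use the whole-grip centres: orange at (439.9,304.4) and blue at (332.6,295.0). The dots grow to the left on the orange plate.

Run:
```python
from h import *
o=plane("top",(439.9,304.4),.078);b=plane("top",(332.6,295),.078);d=plane("top",(396.5,291.5),.042)
print(o,b,"bigdot",d); v=b-o;print(np.degrees(np.arctan2(-v[0],v[1])))
yaw=np.radians(-5.8);e=np.array([-np.sin(yaw),np.cos(yaw)]);c=np.array([.5214,-.1529])
print("along",(o[:2]-c)@e,(d[:2]-c)@e, "blue",(b[:2]-c)@e)
s=r.get_state();from scipy.spatial.transform import Rotation as R
Rt=R.from_euler("xyz",s["eef_rot"],degrees=True).as_matrix();print(Rt.round(3),s["tcp_pos"])
for z in(.18,.085):
    print((Rt.T@(np.array([o[0],o[1],z])-np.array([.286,.612,.238])))/.12)
```

```text
[ 0.5206125  -0.16336959  0.078     ] [0.53933293 0.01623183 0.078     ] bigdot [ 0.54682313 -0.09716469  0.042     ]
-5.950636038895839
along -0.010495572919412288 0.0580191545557738 blue 0.1700782316869643
[[ 0.906 -0.423 -0.   ]
 [-0.423 -0.906 -0.001]
 [ 0.     0.001 -1.   ]] [0.28544509 0.61136325 0.23697874]
[4.50494028 5.02714792 0.48908179]
[4.50483578 5.02633636 1.28074804]
```

Emit:
drive_tool(increments=[[[0.15,0.3,0.33,0,0],[0.15,0.6,0.67,0,0],[0.15,0.9,1.0,0,0],[0.15,0.9,1.0,0,0]]])

```text
time_s: 0.7
tcp_pos: [0.3333, 0.4541, 0.2383]
eef_rot: [-180.0, 0.0, -25.2]
contact_force: [0.2, -0.2, 0.7]
gripper_width: 0.0539
gripper_force: 0.0
```

Emit:
drive_tool(increments=[[[0.15,0.3,0.33,0,0],[0.15,0.6,0.67,0,0],[0.15,0.9,1.0,0,0],[0.15,0.9,1.0,0,0]]])

```text
time_s: 1.2
tcp_pos: [0.3802, 0.3006, 0.2379]
eef_rot: [-180.0, 0.0, -25.2]
contact_force: [0.0, 0.7, -0.2]
gripper_width: 0.0504
gripper_force: 0.0
```

Emit:
drive_tool(increments=[[[0.15,0.3,0.33,0,0],[0.15,0.6,0.67,0,0],[0.15,0.9,1.0,0,0],[0.15,0.9,1.0,0,0]]])

```text
time_s: 1.7
tcp_pos: [0.4276, 0.1466, 0.2376]
eef_rot: [180.0, -0.0, -25.2]
contact_force: [0.1, 0.4, -0.2]
gripper_width: 0.0506
gripper_force: 0.0
```

Emit:
drive_tool(increments=[[[0.15,0.3,0.33,0,0],[0.15,0.6,0.67,0,0],[0.15,0.9,1.0,0,0],[0.15,0.9,1.0,0,0]]])

```text
time_s: 2.2
tcp_pos: [0.475, -0.0077, 0.2372]
eef_rot: [180.0, 0.0, -25.2]
contact_force: [-1.0, 0.4, -0.3]
gripper_width: 0.0501
gripper_force: 0.0
```

Emit:
drive_tool(increments=[[[0.15,0.45,0.5,0,-0.027],[0.15,0.9,0.99,0,-0.053],[0.15,0.9,0.99,0.0,-0.053],[0.15,0.9,0.99,0.0,-0.053]]])

```text
time_s: 2.7
tcp_pos: [0.5229, -0.1605, 0.2367]
eef_rot: [180.0, 0.1, -6.1]
contact_force: [-0.6, 1.0, -0.2]
gripper_width: 0.0507
gripper_force: 0.0
```

Emit:
drive_tool(increments=[[[0.15,-0.02,0.025,0.4,0],[0.15,-0.02,0.025,0.85,0],[0.15,-0.02,0.025,1.0,0],[0.15,-0.02,0.025,1.0,0]]])

```text
time_s: 3.2
tcp_pos: [0.5185, -0.1605, 0.1161]
eef_rot: [180.0, 0.2, -5.9]
contact_force: [0.6, 0.4, -0.2]
gripper_width: 0.0503
gripper_force: 0.0
```

Run:
```python
from h import *
s,t=capture("scene"),capture("top")
cv2.imwrite("pics/a.png",cv2.cvtColor(np.hstack([cv2.resize(s[120:260,190:390],(400,280)),cv2.resize(t[235:375,340:540],(400,280))]),cv2.COLOR_RGB2BGR))
```

```text
(no output)
```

View pics/a.png

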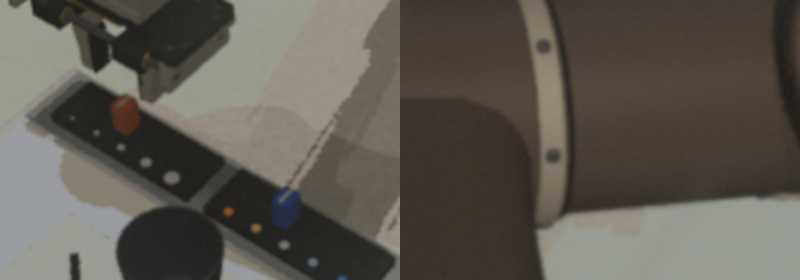

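The scene crop (left) shows the open fingers straddling the orange grip, with tips at about (92,65) and (152,98) and the grip at (124,112). They are centred on it, so I'll descend and close lightly.

Emit:
drive_tool(increments=[[[0.15,0.015,0.02,0.2,0],[0.15,0.015,0.02,0.42,0],[0.15,0.015,0.02,0.42,0]]])

```text
time_s: 3.68
tcp_pos: [0.5202, -0.1643, 0.067]
eef_rot: [180.0, 0.1, -5.9]
contact_force: [0.5, 0.5, 0.9]
gripper_width: 0.0505
gripper_force: 0.0
```

Emit:
drive_tool(increments=[[[-1,0,0,0,0],[-1,0,0,0,0],[-1,0,0,0,0],[-1,0,0,0,0]]], squeeze=6)

```text
time_s: 4.18
tcp_pos: [0.5208, -0.1646, 0.0677]
eef_rot: [-180.0, -0.1, -5.9]
contact_force: [-1.2, 2.5, 4.6]
gripper_width: 0.0179
gripper_force: 6.0
```

Emit:
drive_tool(increments=[[[-1,0,-0.1,0,0],[-1,0,-0.2,0,0],[-1,0,-0.3,0,0],[-1,0,-0.4,0,0],[-1,0,-0.4,0,0]]])

```text
time_s: 4.8
tcp_pos: [0.5259, -0.1155, 0.0677]
eef_rot: [-180.0, -0.0, -5.9]
contact_force: [-1.5, 1.6, 5.7]
gripper_width: 0.0182
gripper_force: 6.0
```

Emit:
drive_tool(increments=[[[-1,0,-0.025,0,0],[-1,0,-0.05,0,0],[-1,0,-0.05,0,0]]])

```text
time_s: 5.18
tcp_pos: [0.5264, -0.1102, 0.0677]
eef_rot: [180.0, -0.0, -5.9]
contact_force: [-1.2, 0.3, 6.4]
gripper_width: 0.0181
gripper_force: 6.0
```

Emit:
drive_tool(increments=[[[-1,0,-0.015,0,0],[-1,0,-0.03,0,0],[-1,0,-0.03,0,0]]])

```text
time_s: 5.55
tcp_pos: [0.5268, -0.1068, 0.0677]
eef_rot: [180.0, -0.0, -5.9]
contact_force: [0.4, 0.2, 6.3]
gripper_width: 0.018
gripper_force: 6.0
```

Emit:
drive_tool(increments=[[[-1,0,-0.01,0,0],[-1,0,-0.025,0,0],[-1,0,-0.025,0,0]]])

```text
time_s: 5.92
tcp_pos: [0.5271, -0.1038, 0.0677]
eef_rot: [180.0, -0.0, -5.9]
contact_force: [-0.6, -1.6, 6.1]
gripper_width: 0.018
gripper_force: 6.0
```

Emit:
drive_tool(increments=[[[-1,0,-0.01,0,0],[-1,0,-0.02,0,0],[-1,0,-0.02,0,0]]])

```text
time_s: 6.3
tcp_pos: [0.5271, -0.103, 0.0677]
eef_rot: [179.9, -0.0, -5.9]
contact_force: [0.6, -12.7, 3.1]
gripper_width: 0.0191
gripper_force: 6.0
```

The force rose from about 0 to 12.7 N and the motion stopped, at the predicted end of travel. I'll release and lift.

Emit:
drive_tool(increments=[[[0.15,0,0,0,0],[0.15,0,0,0,0],[0.15,0,0,0,0],[0.15,0,0,0,0]]])

```text
time_s: 6.8
tcp_pos: [0.5269, -0.1018, 0.067]
eef_rot: [-180.0, 0.0, -5.9]
contact_force: [-0.7, -0.7, 0.4]
gripper_width: 0.049
gripper_force: 0.0
```

Emit:
drive_tool(increments=[[[0.15,0,0,-0.25,0],[0.15,0,0,-0.6,0],[0.15,0,0,-1,0],[0.15,0,0,-1,0]]])

```text
time_s: 7.3
tcp_pos: [0.5293, -0.1019, 0.1912]
eef_rot: [-179.9, -0.4, -5.9]
contact_force: [-0.2, 0.2, -0.3]
gripper_width: 0.0504
gripper_force: 0.0
```

Emit:
drive_tool(increments=[[[0.15,-0.2,0.4,-0.2,0],[0.15,-0.4,0.8,-0.4,0],[0.15,-0.5,1,-0.4,0],[0.15,-0.5,1,-0.4,0]]])

```text
time_s: 7.8
tcp_pos: [0.4535, -0.2163, 0.2348]
eef_rot: [-180.0, 0.0, -6.1]
contact_force: [0.9, -0.2, -0.4]
gripper_width: 0.0502
gripper_force: 0.0
```

Emit:
drive_tool(increments=[[[0.15,0,0.4,0,0],[0.15,0,0.8,0,0],[0.15,0,1,0,0],[0.15,0,1,0,0]]])

```text
time_s: 8.3
tcp_pos: [0.4422, -0.3353, 0.2338]
eef_rot: [-180.0, 0.1, -6.1]
contact_force: [-0.5, 1.2, -0.7]
gripper_width: 0.0508
gripper_force: 0.0
```

Run:
```python
from h import *
s,t=capture("scene"),capture("top")
cv2.imwrite("pics/b.png",cv2.cvtColor(np.hstack([cv2.resize(s[120:300,190:410],(400,327)),cv2.resize(t[190:345,250:500],(400,248)) if 0 else cv2.resize(t[140:345,250:500],(400,327))]),cv2.COLOR_RGB2BGR))
print(r.get_state()["tcp_pos"])
```

```text
[ 0.44237393 -0.33398209  0.23425564]
```

View pics/b.png

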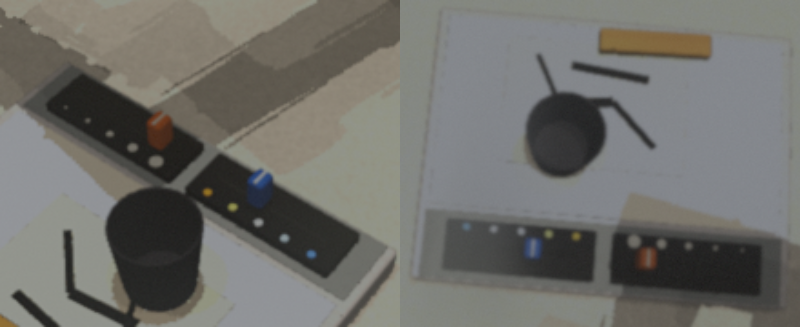

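The right crop shows the orange grip at (647,259), just right of the largest dot (634,242). Blue (533,248) and the pot are unmoved. I'll measure the travel to make sure.

Run:
```python
from h import *
t=capture("top");yaw=np.radians(-5.8);e=np.array([-np.sin(yaw),np.cos(yaw)]);c=np.array([.5214,-.1529])
for n,(x,y) in dict(o=(404,302),b=(333,295)).items():
    g=t[y-9:y+10,x-9:x+10].astype(int);m=((g.max(2)-g.min(2))>25)|(g.min(2)>70)
    k=(m*255).astype(np.uint8);_,l,st,ce=cv2.connectedComponentsWithStats(k);i=1+np.argmax(st[1:,4])
    p=ce[i]+[x-9,y-9];w=plane("top",p,.078);print(n,p,st[i],w,(w[:2]-c)@e)
```

```text
o [404.12666667 301.59333333] [  3   2  13  14 150] [ 0.52644718 -0.10314423  0.078     ] 0.0500111064061303
b [332.76984127 295.05555556] [  4   3  11  13 126] [0.53923631 0.01595012 0.078     ] 0.1697881956124524
```

```bash
python3 -c "
from plant import job
print(job.close_job())"
```

```text
the job is handed in; nothing more can be done
None
```

The orange brightness grip is at its bright end stop (measured 50.0 mm from its plate's centre, with the force rising to 12.7 N as it met the stop) and released. The blue grip and the ink pot were not disturbed, and the job is handed in.

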